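# Gauge a flask casting with radius leaves

## Task

Check the cast metal flask half on the rubber-mounted stand with radius leaves from the wooden board. First set the round-cornered leaf that fits on the casting's flat top, slide it squarely against the upright wall, fully home in the fillet, and keep it gently pressed there (about 10 N) for half a second; then set the arched leaf that fits squarely over the round rib and press it down gently (about 10 N) for half a second, both feet on the flat top. Never press a leaf on the casting with more than 25 N; leave both standing free, fully home near the middle of the casting's depth so that neither rocks, the two leaves that do not fit standing on the board, and everything else undisturbed.

Things in the scene. Friction and masses are not known exactly. Their poses are not given: they have to be found in the camera images.
- stand: Dark steel base plate, 130 x 190 x 10 mm, fixed; origin at the centre of its underside, x along the casting's rib and wall, y from rib to wall. Above it, parallel to it, the cast steel flask half, 80 (x) x 160 (y) mm, set by hand and clamped: the whole casting sits up to 5 mm either way along y and 3 mm up or down from nominal, not reported, to be felt or seen. Its rubber mounts give about 1 mm under a gentle push.
- flat_top (a point): Nominal centre of the casting's flat top, 53 mm above the bench; a point of the stand that does not follow the casting, axes as the stand's. On the flat top, nominally at y = -40 mm, a half-round rib along x, radius 12 mm, 70 mm long; at y = +66 mm the face of an upright wall along x, 30 mm high above the flat top, with a concave fillet of radius 14 mm at its foot.
- rib (a point): Nominal place of the fitting arched leaf's origin when home: in the plane of the flat top, under the middle of the rib's crown. A point of the stand, axes as its; the true place is up to 5 mm off along y and 3 mm in height; anywhere within 25 mm along x will do.
- fillet (a point): Nominal place of the fitting round-cornered leaf's origin when home: on the flat top, 24 mm from the wall's face. A point of the stand, axes as its; truly off by the same amounts as the rib, so the two leaves' origins, when home, are 82 mm apart along y and level; anywhere within 25 mm along x will do.
- board: Wooden board 170 x 165 x 10 mm, fixed; origin at the centre of its underside. The four leaves stand on it.
- arch_13: Plain aluminium gauge plate 12 mm thick (its x axis), 48 mm wide (y), 56 mm tall (z), 0.12 kg, standing on its lower edge on the board; origin at the middle of the lower edge, z up; both faces are flat and free, so it can be gripped across its thickness in the upper half. A semicircular mouth of radius 12.8 mm in the middle of its lower edge, between two flat feet: this one fits the rib.
- arch_9: Plain aluminium gauge plate 12 mm thick (its x axis), 48 mm wide (y), 56 mm tall (z), 0.12 kg, standing on its lower edge on the board; origin at the middle of the lower edge, z up; both faces are flat and free, so it can be gripped across its thickness in the upper half. A semicircular mouth of radius 9 mm in the middle of its lower edge: too small for the rib.
- corner_15: Plain aluminium gauge plate 12 mm thick (its x axis), 48 mm wide (y), 56 mm tall (z), 0.12 kg, standing on its lower edge on the board; origin at the middle of the lower edge, z up; both faces are flat and free, so it can be gripped across its thickness in the upper half. Its lower corner on the +y side is rounded, radius 15 mm; the other corners are square: this one fits the fillet.
- corner_7: Plain aluminium gauge plate 12 mm thick (its x axis), 48 mm wide (y), 56 mm tall (z), 0.12 kg, standing on its lower edge on the board; origin at the middle of the lower edge, z up; both faces are flat and free, so it can be gripped across its thickness in the upper half. Its lower corner on the +y side is rounded, radius 7 mm: too sharp for the fillet.
- wax_tin: Flat round blue wax tin, 74 mm across, 26 mm high; bystander; origin at the centre of its underside.
- brush_bottle: Small glass bottle with black cap, 28 mm across, 55 mm high, standing between the stand and the board; bystander; origin at the centre of its underside.
- casting_ring: Dark steel ring standing on end, 52 mm across, 50 mm high; bystander; origin at the centre of its underside.
- powder_jar: Jar with white cap, 52 mm across, 75 mm high; bystander; origin at the centre of its underside.
- wax_knife: Wax knife with wooden handle, 170 mm long, lying flat; bystander.
- plaster_bowl: Black rubber mixing bowl, 100 mm across, 60 mm high; bystander; origin at the centre of its underside.
- tooth_model: Plaster dental model with white teeth, 50 x 60 x 28 mm; bystander; origin at the centre of its underside.
There are look-alikes about, which are no part of the job. Leave any green or turquoise look-alike of the stand alone.

How it is judged:
By the outcome, as a careful person would: the job done as asked, in the order asked, and still so for the second after the job is handed in, with the robot touching nothing.
It also fails if it takes over 69 s, if anything falls off the work surface, if the arm or the gripper's body presses on something with over 40 N, if the wrist force passes 120 N, or if a joint passes its speed limit or range.

## Robot

A 6-joint arm with a two-finger parallel gripper is mounted at the origin on the work surface. World frame = base frame: x ahead of the robot, y to its left, z up, the work surface at z = 0. Lengths are in m, angles in rad, forces in N, time in s.
With the tool pointing down it reaches from about 0.275 to 0.875 m from the base axis. Payload 12.5 kg.
Tool frame: the origin (TCP) lies midway between the tips of the shut fingers; the grasp point (between the pads) lies 19 mm behind it; z points along the fingers, y is the line along which they close (so a half turn about z gives the same grasp; the last joint's range is limited). The gripper opens to 85 mm and grips with 20 to 120 N. Pads are 22 mm wide; open, the fingers measure 114 mm over their backs; the gripper's body (76 mm by 85 mm) begins 54 mm behind the grasp point. The pads swing forward as they close: fully open they stand 13 mm farther back than shut.
Start: joints at [-0.085, 0.351, 1.652, -0, 1.139, -0.085], TCP at [0.55, 0, 0.231] pointing down, gripper open.
Joint ranges: [-2.75, 2.75], [-0.79, 2.1], [0.01, 2.65], [-1.57, 4.71], [0.07, 3.14], [-2.87, 2.87]. Speed limits (rad/s): [2.22, 2.22, 2.79, 3.14, 3.14, 3.14].

## Interface

Orientations are given as a unit quaternion [w, x, y, z].
In Python, from cell import r, optics gives the robot as it stands. The module is installed in compiled form; this text tells all that it offers.
- The arm moves only by the shell command python3 -m creep 'ROWS' [FORCE]. ROWS is JSON, one flat list of numbers, 5 for each row, row after row: the shift along the world's x, y, z in mm, then the turn about the world's z in degrees, then the closure, from 0 (fully open) to 1 (shut). In form: [dx, dy, dz, turn, fingers, dx, dy, dz, turn, fingers, ...]. A call has 1 to 20 rows; each row shifts and turns the commanded pose from where the row before left it; what a row does not reach is not made up. A row lasts 1/10 s, in which the tool goes at most 50 mm and 8.59 degrees, less where a joint would pass 70% of its speed; a pose out of reach is approached as far as the arm can. A call with a gripper value outside its range is refused whole. The fingers move at their own pace and stop on an object; FORCE is the grip in N (left out, the last holds). Time passes only in rows, so rows that do not move let the fingers close. It gives the time, the measured TCP pose, the force, the opening and the grip force at its end, in the units of the state.
- r.sense(): the state, without advancing time (a new reading comes with each control period).
- optics.capture(name): name is "scene" or "side" or "wrist"; returns (picture, depth): 420x560x3 uint8, red, green, blue; 420x560 float32, m along the optical axis (not along the pixel's ray), 0 where there is no reading.
- optics.calibration(name): a dict with "K" (3x3 intrinsics, pixels), "rvec" (rotation vector, rad) and "tvec" (3), from world to camera coordinates, as OpenCV has them. Camera axes: x right, y down, z forward; pixel columns grow to the right and rows downward; lengths in m; the calibration is good to about 2 mm. A picture is of the moment at which its call begins: read the wrist's pose just before it. calibration takes no time and is no camera call; for the wrist camera it gives the pose at the moment of the call.
- r.job_done(): hands the job in; it is judged then, once.
The state is a dict: "time_s": time; "joint_pos": joint angles; "joint_velocities": joint speeds; "joint_efforts": joint torques, N m; "position": TCP position; "eef_rot": TCP orientation; "wrist_force": force on the tool from outside, world axes, zero at the start; "ft_torque": the same for the moment, N m; "opening": opening from 0.0 (shut) to 1.0 (fully open); "grasp_force": force on a finger pad.
Only numpy, scipy, OpenCV 4.12 (cv2) and the standard library are available. Lean on these libraries where they do the work, as an engineer would, in place of code of your own. Each camera call takes 0.05 s, during which the arm holds its last target. There are 200 camera calls.

## Working session

There is one attempt and no reset: what is moved stays moved. The work goes in short steps, Python scripts to look and compute and a shell command to move; the robot and the scene stay as the last step left them, time stands still between calls to the robot, and variables do not carry over. Pictures are saved under pics/ and viewed, at most 10 in all, crops included, and the job is handed in when it is done.

```bash
mkdir -p pics; cat > h.py <<'E'
import numpy as np, cv2
from cell import r, optics
def cap(n,save=None):
    c=optics.calibration(n); p,d=optics.capture(n)
    R=cv2.Rodrigues(np.array(c['rvec'],float))[0]; t=np.array(c['tvec'],float).ravel(); K=np.array(c['K'],float)
    if save: cv2.imwrite('pics/'+save,p[...,::-1])
    v,u=np.mgrid[:420,:560]
    ray=np.stack([(u-K[0,2])/K[0,0],(v-K[1,2])/K[1,1],np.ones(u.shape)],-1)
    W=(ray*d[...,None]-t)@R   # world points
    W[d<=0]=np.nan
    return p,W,(K,R,t)
def onplane(cal,u,v,z):
    K,R,t=cal; ray=R.T@np.array([(u-K[0,2])/K[0,0],(v-K[1,2])/K[1,1],1]); o=-R.T@t
    return o+ray*(z-o[2])/ray[2]
E
python3 - <<'E'
from h import *
s=r.sense(); print({k:np.round(v,3) for k,v in s.items()})
for n in ('scene','side','wrist'):
    p,W,c=cap(n,n+'0.png'); np.savez('/tmp/%s0.npz'%n,p=p,W=W,K=c[0],R=c[1],t=c[2]); print(n,-c[1].T@c[2],c[0][0,0])
E
```

```text
{'time_s': np.float64(0.0), 'joint_pos': array([-0.085,  0.351,  1.652,  0.   ,  1.139, -0.085]), 'joint_velocities': array([-0.   ,  0.   ,  0.   ,  0.002,  0.001, -0.   ]), 'joint_efforts': array([ 1.0000e-03, -5.0611e+01, -2.9141e+01,  0.0000e+00,  5.0000e-03,
        0.0000e+00]), 'position': array([0.55 , 0.   , 0.231]), 'eef_rot': array([-0.   ,  0.707,  0.707, -0.   ]), 'wrist_force': array([-0.623,  0.259,  0.864]), 'ft_torque': array([ 0.009, -0.014, -0.009]), 'grasp_force': np.float64(0.0), 'opening': np.float64(1.0)}
scene [0.93524778 0.63355982 1.148794  ] 473.4216790347355
side [0.15753691 1.0465373  0.69983866] 505.7648586042264
wrist [0.54903132 0.0851031  0.37382619] 358.92661941654484
```

View pics/scene0.png

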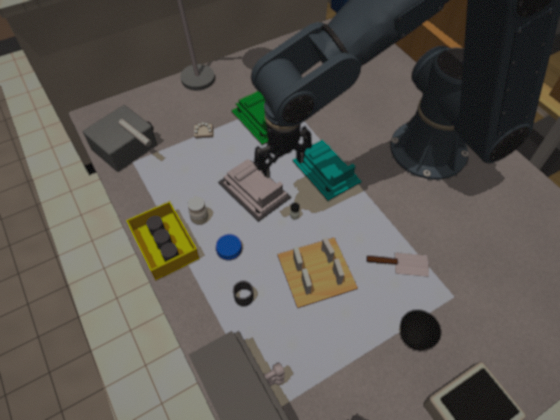

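View pics/side0.png

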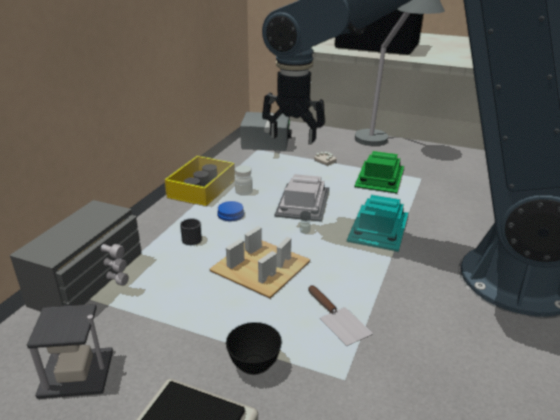

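View pics/wrist0.png

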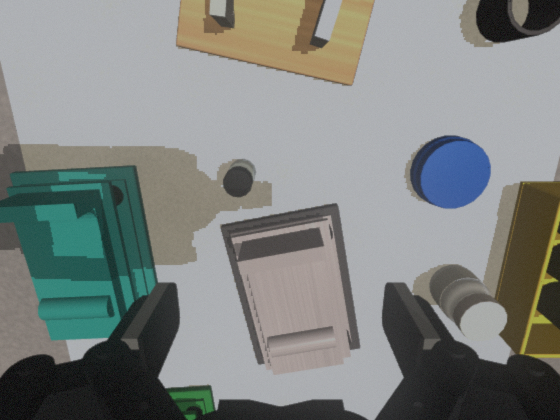

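The scene shows the pinkish-grey stand at about (255,187), the board with its four leaves at (317,270), and the bottle between them at (295,210). In the wrist view the casting's wall is at the top (280,243) and its rib at the bottom (300,340). The side view shows the leaves standing at (235,254), (253,240), (284,250) and (267,264).

```bash
python3 - <<'E'
from h import *
for n in ('scene','side','wrist'):
    z=np.load('/tmp/%s0.npz'%n); W=z['W'];p=z['p'].astype(int)
    print(n,'fwd',np.round(z['R'][2],3),'right',np.round(z['R'][0],3))
    f=lambda u,v:np.round(W[v,u]*1000,1)
    if n=='wrist':
        for y in range(210,375,6): print(y,f(285,y),f(300,y))
    hsv=cv2.cvtColor(z['p'],cv2.COLOR_RGB2HSV)
    m=(hsv[...,0]>8)&(hsv[...,0]<22)&(hsv[...,1]>90)&(hsv[...,2]>120)&(abs(W[...,2]-.01)<.006)
    m=cv2.morphologyEx(m.astype(np.uint8),cv2.MORPH_OPEN,np.ones((3,3)))
    nl,l,st,ce=cv2.connectedComponentsWithStats(m)
    i=1+np.argmax(st[1:,4]); q=W[l==i]; print('board',st[i],cv2.minAreaRect((q[:,:2]*1000).astype(np.float32)), q[:,2].mean())
    b=cv2.minAreaRect((q[:,:2]*1000).astype(np.float32))
    if n!='wrist':
        c=np.array(b[0])/1000
        m2=((np.abs(W[...,:2]-c).max(-1)<.09)&(W[...,2]>.03)&(W[...,2]<.08)).astype(np.uint8)
        nl,l,st,ce=cv2.connectedComponentsWithStats(m2)
        for i in range(1,nl):
            if st[i,4]>15:
                q=W[l==i]; print(st[i],np.round(q.mean(0)*1000),np.round(np.percentile(q,95,0)*1000),np.round(np.percentile(q,5,0)*1000))
E
```

```text
scene fwd [-0.304 -0.479 -0.824] right [-0.857  0.516  0.017]
board [ 293  261   63   46 1206] ((560.7979736328125, 221.6663818359375), (91.0655746459961, 165.8499755859375), 77.04655456542969) 0.010790746366001669
[321 237  14  23 168] [507. 163.  57.] [513. 184.  70.] [499. 139.  34.]
[294 250  18  42 257] [601. 188.  59.] [614. 233.  70.] [587. 137.  35.]
[333 258  11  24 163] [520. 231.  58.] [528. 251.  69.] [510. 206.  34.]
side fwd [ 0.323 -0.801 -0.505] right [-0.925 -0.379  0.01 ]
board [212 257  72  39 905] ((557.5411376953125, 225.0491943359375), (90.6741943359375, 166.3136749267578), 78.68485260009766) 0.009784415679101956
[226 228  34  35 538] [596. 192.  51.] [611. 235.  67.] [582. 140.  32.]
[258 237  34  40 591] [509. 205.  52.] [525. 252.  67.] [496. 146.  33.]
wrist fwd [-0.    -0.326 -0.945] right [ 1.     0.001 -0.001]
210 [ 5.54e+02 -4.22e+01 -1.00e-01] [570.2 -40.3   5.3]
216 [553.9 -45.6   9.9] [570.1 -45.8   9.3]
222 [553.9 -52.1  11. ] [569.9 -50.8  14.5]
228 [553.6 -49.2  35.8] [568.8 -49.2  35.9]
234 [553.6 -54.7  38.5] [568.4 -51.7  45.6]
240 [553.5 -54.8 
[... 541 characters left out ...]
312 [ 553.9 -137.6   52.1] [ 569.7 -137.6   52. ]
318 [ 554.  -145.    52.1] [ 569.9 -146.2   50.4]
324 [ 554.  -152.3   52.3] [ 570.  -152.6   51.9]
330 [ 554.  -160.1   52.1] [ 570.1 -160.2   51.9]
336 [ 554.  -165.7   54.9] [ 569.9 -164.    56.9]
342 [ 554.  -169.2   60. ] [ 569.8 -167.7   61.8]
348 [ 554.  -174.4   63.1] [ 569.8 -174.1   63.4]
354 [ 554.  -181.7   63.6] [ 570.8 -192.3   51.3]
360 [ 554.3 -200.2   51.6] [ 570.8 -199.5   52.4]
366 [ 554.3 -208.2   51.8] [ 571.  -208.1   51.9]
372 [ 554.4 -216.7   51.7] [ 574.7 -263.9    1.3]
board [ 177   14  180   71 4580] ((537.26171875, 119.37876892089844), (29.770633697509766, 167.9200439453125), 77.74248504638672) 0.010321347293579163
```

```bash
python3 -m creep '[-9,-9,-2,8.5,0,-9,-9,-2,8.5,0,-9,-9,-2,8.5,0,-9,-9,-2,8.5,0,-9,-9,-2,8.5,0,-9,-9,-2,8.5,0,-9,-9,-2,8.5,0,-9,-9,-2,8.5,0,-9,-9,-2,8.5,0,-9,-9,-2,8.5,0,-9,-9,-2,5,0,0,0,0,0,0,0,0,0,0,0]'
python3 - <<'E'
from h import *
p,W,c=cap('wrist','wc.png'); np.savez('/tmp/wc.npz',p=p,W=W,K=c[0],R=c[1],t=c[2]); print(-c[1].T@c[2])
E
python3 -m creep '[-3,30,-1,0,0,-3,30,-1,0,0,-3,30,-1,0,0,-3,30,-1,0,0,-3,30,-1,0,0,-3,30,-1,0,0,-3,30,-1,0,0,-3,30,-1,0,0,-3,30,-1,0,0,-3,30,-1,0,0,0,0,0,0,0,0,0,0,0,0,0,0,0,0,0]'
python3 - <<'E'
from h import *
p,W,c=cap('wrist','wb.png'); np.savez('/tmp/wb.npz',p=p,W=W,K=c[0],R=c[1],t=c[2]); print(-c[1].T@c[2])
E
```

```text
time_s: 1.45
position: [0.4512, -0.0989, 0.2094]
eef_rot: [0.0, 0.002, 1.0, 0.0]
wrist_force: [0.7, 0.3, -0.8]
opening: 1.0
grasp_force: 0.0
[ 0.366353   -0.0975487   0.35235295]
time_s: 2.8
position: [0.4211, 0.2007, 0.1993]
eef_rot: [-0.0, 0.0, 1.0, -0.0]
wrist_force: [0.1, -0.3, -0.9]
opening: 0.999
grasp_force: 0.0
[0.33626979 0.20187906 0.34229085]
```

View pics/wc.png

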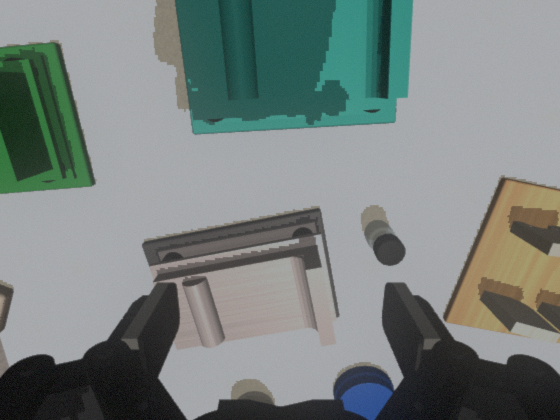

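View pics/wb.png

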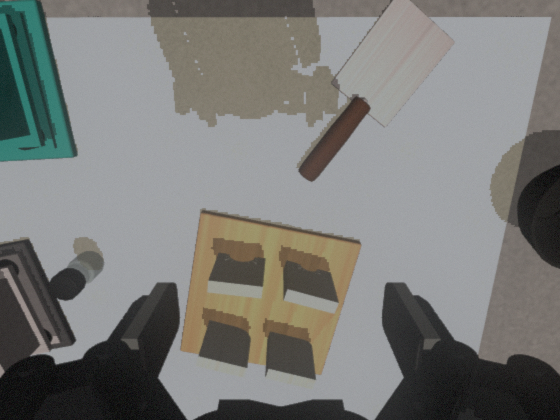

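Wrist view of the stand shows the rib at (205,312), the wall at (312,290) and the flat top between them. In the board view the two arches are nearest, at (238,270) and (308,275), and the two corner leaves are behind at (225,340) and (290,350). I'll enlarge to tell them apart.

```bash
python3 - <<'E'
from h import *
p=cv2.imread('pics/wb.png')[205:385,175:365]; p=cv2.convertScaleAbs(p,alpha=1.8)
cv2.imwrite('pics/wbz.png',cv2.resize(p,None,fx=3.3,fy=3.3,interpolation=cv2.INTER_CUBIC))
E
```

```text
(no output)
```

View pics/wbz.png

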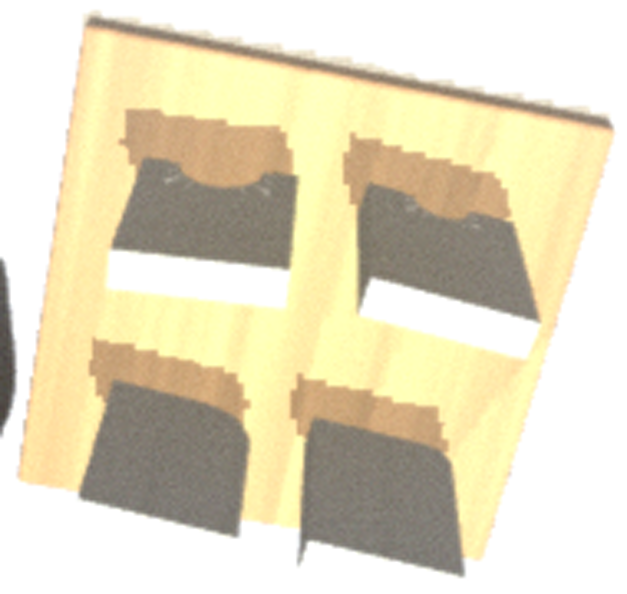

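The left near arch has the wider mouth (about 0.56 of its width), so it is arch_13. The left far leaf has the larger rounding on its right (+y) side, so it is corner_15.

```bash
python3 - <<'E'
from h import *
z=np.load('/tmp/wb.npz');W=z['W']*1000
B=(np.abs(W[...,0]-557)<95)&(np.abs(W[...,1]-190)<95)
m=(B&(W[...,2]>25)&(W[...,2]<72)).astype(np.uint8)
n,l,st,ce=cv2.connectedComponentsWithStats(m)
for i in range(1,n):
    if st[i,4]<100: continue
    q=W[l==i]; f=q[(q[:,2]<60)]; f2=f.astype(np.float32)
    # face plane x = a*y+b*z+c
    A=np.c_[f[:,1],f[:,2],np.ones(len(f))]; k=np.linalg.lstsq(A,f[:,0],rcond=None)[0]
    g=np.abs(f[:,0]-A@k)<2; k=np.linalg.lstsq(A[g],f[g,0],rcond=None)[0]
    t=q[q[:,2]>63.5]
    print(st[i],'face dx/dy %.3f dx/dz %.3f'%(k[0],k[1]),'yaw',-np.degrees(np.arctan(k[0])),'N',len(f),len(t))
    s=f[(f[:,2]>35)]; y1,y2=np.percentile(s[:,1],[1,99]); print('  face y',y1,y2,'x at mid',k[0]*(y1+y2)/2+k[1]*50+k[2],(y1+y2)/2)
    if len(t)>20: print('  top',cv2.minAreaRect(t[:,:2].astype(np.float32)),t[:,2].mean())
m=(np.abs(W[...,2]-10)<3)&B
print('board',cv2.minAreaRect(W[m][:,:2].astype(np.float32)))
for nm in('wc','wrist0'):
    z=np.load('/tmp/%s.npz'%nm);W=z['W']*1000; S=(np.abs(W[...,0]-565)<60)&(W[...,1]>-230)&(W[...,1]<-30)
    for lo,hi,tag in((76,90,'wall'),(61.5,66,'ribtop'),(49,54.5,'flat'),(7,13,'base')):
        q=W[S&(W[...,2]>lo)&(W[...,2]<hi)]
        if len(q)<20: print(tag,len(q)); continue
        b=cv2.minAreaRect(q[:,:2].astype(np.float32)); v=np.linalg.svd(q[:,:2]-q[:,:2].mean(0),full_matrices=False)[2][0]
        print(nm,tag,len(q),'c',np.round(b[0],1),'size',np.round(b[1],1),'ang',round(b[2],1),'pca',np.round(np.degrees(np.arctan2(v[1],v[0])),1),'z',np.round(np.median(q[:,2]),2),'mean',np.round(q.mean(0),1))
E
```

```text
[ 207  259   58   39 1790] face dx/dy 0.130 dx/dz -0.002 yaw -7.4000360005809 N 930 750
  face y 138.83647316106618 185.4147568137029 x at mid 497.4595903365888 162.12561498738455
  top ((503.2254333496094, 161.37448120117188), (48.02574920654297, 13.454069137573242), 82.65392303466797) 66.30561676696828
[ 283  267   56   47 1772] face dx/dy 0.298 dx/dz -0.002 yaw -16.571533282325333 N 942 726
  face y 204.09559889682183 252.87709330205664 x at mid 509.35272205073045 228.48634609943923
  top ((515.44189453125, 228.66754150390625), (48.117286682128906, 13.456121444702148), 73.49823760986328) 66.21807360292743
[ 196  329   55   49 1883] face dx/dy 0.304 dx/dz 0.000 yaw -16.93223829280775 N 1125 635
  face y 124.14531627954821 169.0766320493718 x at mid 582.1216668521922 146.61097416446
  top ((587.46435546875, 145.1039276123047), (47.886837005615234, 14.240922927856445), 71.85531616210938) 66.21822563420028
[ 265  340   51   49 1864] face dx/dy 0.291 dx/dz -0.002 yaw -16.240306424929656 N 1127 602
  face y 187.10586496783364 235.37036694689925 x at mid 596.1975866951508 211.23811595736
[... 380 characters left out ...]
29.6] ang 13.9 pca -40.1 z 62.92 mean [ 567.6 -168.5   63. ]
wc flat 8060 c [ 563.8 -134.3] size [ 81.9 159.8] ang 11.0 pca -74.0 z 51.55 mean [ 561.1 -129.9   51.6]
wc base 1281 c [ 530.2 -120.2] size [215.1  91.5] ang 70.2 pca -103.4 z 10.46 mean [ 524.2 -151.7   10.4]
wrist0 wall 1456 c [549.9 -62.4] size [80.  15.1] ang 11.4 pca -168.6 z 81.43 mean [550.  -61.4  81.2]
wrist0 ribtop 853 c [ 561.1 -117.6] size [ 79.  127.4] ang 11.5 pca -78.9 z 63.18 mean [ 568.  -150.3   63.2]
wrist0 flat 6776 c [ 564.4 -134.4] size [ 80.1 161.6] ang 11.4 pca -78.2 z 51.67 mean [ 565.4 -137.    51.7]
wrist0 base 1995 c [ 563.9 -131.3] size [130.  176.9] ang 11.4 pca -118.0 z 10.48 mean [566.8 -89.5  10.4]
```

```bash
python3 -m creep '[12.8,-4.3,0,-8.2,0.5,12.8,-4.3,0,-8.2,0.5,12.8,-4.3,0,-8.2,0.5,12.8,-4.3,0,-8.2,0.5,12.8,-4.3,0,-8.2,0.5,12.8,-4.3,0,-8.2,0.5,12.8,-4.3,0,-8.2,0.5,12.8,-4.3,0,-8.2,0.5,12.8,-4.3,0,-8.2,0.5,12.8,-4.3,0,-8.2,0.5,12.8,-4.3,0,-8.2,0.5,12.8,-4.3,0,-8.2,0.5,12.8,-4.3,0,-8.6,0.5,0,0,-25,0,0.5,0,0,-25,0,0.5,0,0,-25,0,0.5,0,0,-15,0,0.5,0,0,0,0,0.5]' 40
python3 - <<'E'
from h import *
s=r.sense(); from scipy.spatial.transform import Rotation as Ro
q=s['eef_rot']; print(s['position'],s['opening'], np.degrees(np.arctan2(*Ro.from_quat(np.roll(q,-1)).as_matrix()[[1,0],1])))
E
```

```text
time_s: 4.65
position: [0.5865, 0.1443, 0.1075]
eef_rot: [-0.001, 0.804, 0.594, -0.002]
wrist_force: [-0.3, 0.0, -0.4]
opening: 0.5
grasp_force: 0.0
[0.58650211 0.14434617 0.10753056] 0.4998353192925271 -17.055624540693678
```

```bash
python3 -m creep '[1,0.5,-20,0,0.5,0,0,-20,0,0.5,0,0,-20,0,0.5,0,0,-13,0,0.5,0,0,0,0,0.5,0,0,0,0,1,0,0,0,0,1,0,0,0,0,1,0,0,0,0,1,0,0,0,0,1,0,0,0,0,1,0,0,0,0,1]' 40
```

```text
time_s: 5.85
position: [0.5892, 0.1458, 0.0376]
eef_rot: [0.001, 0.804, 0.595, 0.001]
wrist_force: [-0.6, -0.8, 6.9]
opening: 0.136
grasp_force: 40.3
```

```bash
python3 -m creep '[0,0,5,0,1,0,0,10,0,1,0,0,20,0,1,0,0,20,0,1,0,0,20,0,1,0,0,20,0,1,0,0,0,0,1,0,0,0,0,1]' 50
python3 - <<'E'
from h import *
p,W,c=cap('wrist','g1.png'); np.savez('/tmp/g1.npz',p=p,W=W,K=c[0],R=c[1],t=c[2])
s=r.sense(); print(s['position'],s['wrist_force'],s['ft_torque'])
E
```

```text
time_s: 6.65
position: [0.5882, 0.1456, 0.1313]
eef_rot: [0.0, 0.804, 0.595, 0.0]
wrist_force: [-0.5, 0.3, -1.8]
opening: 0.13
grasp_force: 48.8
[0.5878874  0.14557148 0.13055738] [-0.37892533 -0.42910314 -1.78992508] [-0.0316608  -0.04740233  0.00617569]
```

View pics/g1.png

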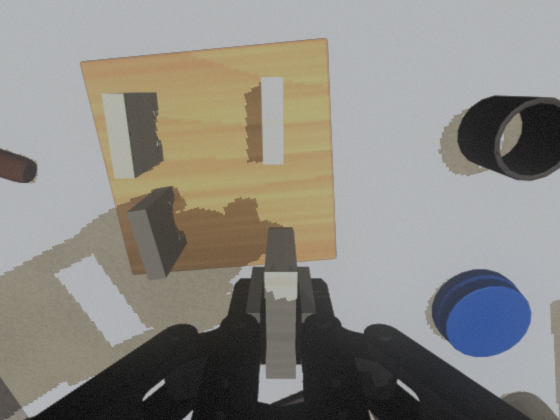

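The leaf is held upright between the pads at (281,300), and the other three stand on the board. Next I'll measure how it sits in the grip.

```bash
python3 - <<'E'
from h import *
z=np.load('/tmp/g1.npz');W=z['W']*1000
for v in range(224,390,6): print(v,np.round(W[v,281],1))
from numpy import *
a=radians(-17); d=array([-sin(a),cos(a)])
q=W[268:378,272:290].reshape(-1,3); q=q[~isnan(q[:,0])]
P=array([588,145.6]); s=(q[:,:2]-P)@d; n=(q[:,:2]-P)@array([cos(a),sin(a)])
print(percentile(s,[1,50,99]),median(n),median(q[:,2]))
E
```

```text
224 [583.  129.5   9.9]
230 [594.2 167.5 120.4]
236 [594.2 167.5 127.5]
242 [594.1 167.1 133.2]
248 [594.3 167.9 141. ]
254 [594.2 167.5 145.8]
260 [594.2 167.6 151.2]
266 [594.2 167.8 156.4]
272 [594.  167.1 159.6]
278 [593.5 165.5 160.9]
284 [592.7 162.6 160. ]
290 [592.  160.4 160.3]
296 [591.3 158.  160.3]
302 [590.6 155.7 160.5]
308 [589.8 153.1 160.3]
314 [588.9 150.4 159.9]
320 [588.2 147.8 159.9]
326 [587.4 145.2 159.9]
332 [586.8 143.2 160.7]
338 [585.9 140.4 160.4]
344 [585.1 137.7 160.3]
350 [584.1 134.4 159.6]
356 [583.4 132.2 160.3]
362 [582.2 128.2 158.8]
368 [581.3 125.2 158.7]
374 [580.6 123.  159.4]
380 [535.7 -26.4   2. ]
386 [533.4 -34.    1.4]
[-24.27708388   1.19621145  23.01077285] -0.8288731446185937 160.04110556950855
```

```bash
python3 -m creep '[-2.5,-20.6,0,2.37,1,-2.5,-20.6,0,2.37,1,-2.5,-20.6,0,2.37,1,-2.5,-20.6,0,2.37,1,-2.5,-20.6,0,2.37,1,-2.5,-20.6,0,2.37,1,-2.5,-20.6,0,2.37,1,-2.5,-20.6,0,2.37,1,-2.5,-20.6,0,2.37,1,-2.5,-20.6,0,2.37,1,-2.5,-20.6,0,2.37,1,-2.5,-20.6,0,2.37,1,0,0,-10,0,1,0,0,-10,0,1,0,0,-10,0,1,0,0,0,0,1,0,0,0,0,1]' 50
cat > st.py <<'E'
from h import *
from scipy.spatial.transform import Rotation as Ro
import sys
s=r.sense(); M=Ro.from_quat(np.roll(s['eef_rot'],-1)).as_matrix(); a=np.radians(11.4)
C=np.array([564,-134.2]); x=np.array([np.cos(a),np.sin(a)]); y=np.array([-x[1],x[0]])
P=s['position']*1000; f=s['wrist_force']
print('t %.2f TCP'%s['time_s'],np.round(P,2),'yaw %.2f'%np.degrees(np.arctan2(M[1,1],M[0,1])),'tilt',np.round(M[:2,2],4),'castxy',np.round([(P[:2]-C)@x,(P[:2]-C)@y],2),'F castx,y,z',np.round([f[:2]@x,f[:2]@y,f[2]],2),'T',np.round(s['ft_torque'],2),'grip',round(float(s['grasp_force']),1))
E
python3 st.py
```

```text
time_s: 8.4
position: [0.5583, -0.101, 0.1008]
eef_rot: [-0.0, 0.633, 0.774, -0.0]
wrist_force: [-0.8, -0.5, -1.4]
opening: 0.129
grasp_force: 48.7
t 8.40 TCP [ 558.3  -100.95  100.85] yaw 11.48 tilt [-0.0009  0.0002] castxy [ 0.98 33.72] F castx,y,z [-0.92 -0.33 -1.45] T [-0.05 -0.01 -0.02] grip 48.7
```

```bash
python3 -m creep '[0,0,-8,0,1,0,0,-7,0,1,0,0,-4,0,1,0,0,0,0,1,0,0,0,0,1]' ; python3 st.py; python3 -m creep '[0,0,-0.7,0,1,0,0,-0.7,0,1,0,0,-0.6,0,1,0,0,0,0,1]';python3 st.py
```

```text
time_s: 8.9
position: [0.5584, -0.1016, 0.0823]
eef_rot: [0.0, 0.633, 0.774, -0.0]
wrist_force: [-0.1, 0.3, -1.3]
opening: 0.129
grasp_force: 48.7
t 8.90 TCP [ 558.44 -101.62   82.29] yaw 11.44 tilt [ 0. -0.] castxy [ 0.99 33.04] F castx,y,z [-0.04  0.36 -1.34] T [-0.02 -0.02  0.02] grip 48.7
time_s: 9.3
position: [0.5584, -0.1016, 0.0803]
eef_rot: [0.0, 0.633, 0.774, 0.0]
wrist_force: [-0.6, -0.3, -0.3]
opening: 0.128
grasp_force: 48.7
t 9.30 TCP [ 558.38 -101.58   80.29] yaw 11.45 tilt [ 0. -0.] castxy [ 0.94 33.08] F castx,y,z [-0.68 -0.15 -0.33] T [ 0.03 -0.04 -0.01] grip 48.7
```

```bash
for i in 1 2 3; do python3 st.py; done;  python3 -m creep '[0,0,-0.4,0,1,0,0,-0.3,0,1,0,0,0,0,1,0,0,0,0,1]' >/dev/null;python3 st.py; python3 -m creep '[0,0,-0.3,0,1,0,0,-0.3,0,1,0,0,0,0,1,0,0,0,0,1]' >/dev/null;python3 st.py
```

```text
t 9.30 TCP [ 558.38 -101.58   80.29] yaw 11.45 tilt [ 0. -0.] castxy [ 0.94 33.08] F castx,y,z [-0.68 -0.15 -0.33] T [ 0.03 -0.04 -0.01] grip 48.7
t 9.30 TCP [ 558.38 -101.58   80.29] yaw 11.45 tilt [ 0. -0.] castxy [ 0.94 33.08] F castx,y,z [-0.68 -0.15 -0.33] T [ 0.03 -0.04 -0.01] grip 48.7
t 9.30 TCP [ 558.38 -101.58   80.29] yaw 11.45 tilt [ 0. -0.] castxy [ 0.94 33.08] F castx,y,z [-0.68 -0.15 -0.33] T [ 0.03 -0.04 -0.01] grip 48.7
t 9.70 TCP [ 558.38 -101.58   79.59] yaw 11.45 tilt [-0. -0.] castxy [ 0.94 33.09] F castx,y,z [-0.17 -0.3  -1.17] T [-0.03 -0.06  0.04] grip 48.7
t 10.10 TCP [ 558.37 -101.58   78.99] yaw 11.45 tilt [-0. -0.] castxy [ 0.93 33.09] F castx,y,z [-0.72  0.36 -1.45] T [ 0.01 -0.02  0.01] grip 48.7
```

```bash
python3 -m creep '[0,0,-0.4,0,1,0,0,-0.3,0,1,0,0,0,0,1,0,0,0,0,1]' >/dev/null;python3 st.py; python3 -m creep '[0,0,-0.4,0,1,0,0,0,0,1,0,0,0,0,1]' >/dev/null;python3 st.py;python3 -m creep '[0,0,-0.4,0,1,0,0,0,0,1,0,0,0,0,1]' >/dev/null;python3 st.py
```

```text
t 10.50 TCP [ 558.43 -101.61   78.39] yaw 11.44 tilt [ 0.0001 -0.0001] castxy [ 0.98 33.05] F castx,y,z [-0.6   0.67  0.86] T [0.03 0.08 0.02] grip 49.1
t 10.80 TCP [ 558.45 -101.61   78.07] yaw 11.44 tilt [ 0.0002 -0.0001] castxy [ 1.   33.04] F castx,y,z [-1.38  0.53  3.38] T [ 0.01  0.29 -0.  ] grip 49.4
t 11.10 TCP [ 558.48 -101.63   77.8 ] yaw 11.45 tilt [ 0.0002 -0.0001] castxy [ 1.03 33.02] F castx,y,z [-2.9   0.75  7.1 ] T [-0.    0.44 -0.  ] grip 49.9
```

```bash
python3 -m creep '[0,0,0.3,0,1,-0.2,0.98,0,0,1,-0.2,0.98,0,0,1,-0.2,0.98,0,0,1,-0.2,0.98,0,0,1,-0.2,0.98,0,0,1,-0.2,0.98,0,0,1,-0.2,0.98,0,0,1,0,0,0,0,1,0,0,0,0,1]' >/dev/null;python3 st.py; python3 -m creep '[-0.1,0.49,0,0,1,-0.1,0.49,0,0,1,0,0,0,0,1]' >/dev/null;python3 st.py
```

```text
t 12.10 TCP [557.14 -94.7   77.91] yaw 11.45 tilt [ 0.0004 -0.0001] castxy [ 1.08 40.08] F castx,y,z [-0.05 -3.98  5.04] T [-0.77 -0.2   0.02] grip 49.7
t 12.40 TCP [556.96 -93.74  77.93] yaw 11.45 tilt [ 0.0005 -0.0002] castxy [ 1.09 41.05] F castx,y,z [ 0.7  -4.49  5.39] T [-0.81 -0.22 -0.02] grip 49.7
```

```bash
for k in 1 ; do python3 -m creep '[-0.1,0.49,0,0,1,0,0,0,0,1,0,0,0,0,1]' >/dev/null;python3 st.py; python3 -m creep '[-0.1,0.49,0,0,1,0,0,0,0,1,0,0,0,0,1]' >/dev/null;python3 st.py;  python3 -m creep '[-0.06,0.3,0,0,1,0,0,0,0,1,0,0,0,0,1]' >/dev/null;python3 st.py; done
```

```text
t 12.70 TCP [556.8  -93.27  77.9 ] yaw 11.45 tilt [ 0.0003 -0.0002] castxy [ 1.03 41.54] F castx,y,z [ 0.27 -4.33  5.31] T [-0.82 -0.17  0.02] grip 49.7
t 13.00 TCP [556.72 -92.78  77.9 ] yaw 11.45 tilt [ 0.0004 -0.0002] castxy [ 1.05 42.04] F castx,y,z [ 0.15 -3.64  5.28] T [-0.84 -0.16  0.03] grip 49.7
t 13.30 TCP [556.66 -92.51  77.9 ] yaw 11.45 tilt [ 0.0004 -0.0002] castxy [ 1.05 42.32] F castx,y,z [ 0.16 -4.78  6.08] T [-0.81 -0.16  0.02] grip 49.7
```

```bash
for k in 1 ; do python3 -m creep '[-0.08,0.4,0,0,1,0,0,0,0,1,0,0,0,0,1]' >/dev/null;python3 st.py; python3 -m creep '[-0.08,0.4,0,0,1,0,0,0,0,1,0,0,0,0,1]' >/dev/null;python3 st.py;  python3 -m creep '[-0.06,0.3,0,0,1,0,0,0,0,1,0,0,0,0,1]' >/dev/null;python3 st.py; done
```

```text
t 13.60 TCP [556.57 -92.1   77.91] yaw 11.45 tilt [ 0.0003 -0.0002] castxy [ 1.04 42.74] F castx,y,z [-0.04 -4.11  4.75] T [-0.86 -0.17 -0.05] grip 49.7
t 13.90 TCP [556.5  -91.67  77.92] yaw 11.45 tilt [ 0.0004 -0.0002] castxy [ 1.06 43.18] F castx,y,z [-0.32 -4.15  5.84] T [-0.88 -0.17 -0.03] grip 49.7
t 14.20 TCP [556.43 -91.38  77.91] yaw 11.45 tilt [ 0.0003 -0.0002] castxy [ 1.04 43.47] F castx,y,z [ 1.38 -4.65  4.95] T [-0.84 -0.14 -0.  ] grip 49.7
```

```bash
for k in 1 ; do python3 -m creep '[-0.08,0.4,0,0,1,0,0,0,0,1,0,0,0,0,1]' >/dev/null;python3 st.py; python3 -m creep '[-0.08,0.4,0,0,1,0,0,0,0,1,0,0,0,0,1]' >/dev/null;python3 st.py;  python3 -m creep '[-0.06,0.3,0,0,1,0,0,0,0,1,0,0,0,0,1]' >/dev/null;python3 st.py; done
```

```text
t 14.50 TCP [556.37 -91.03  77.9 ] yaw 11.45 tilt [ 0.0004 -0.0003] castxy [ 1.05 43.82] F castx,y,z [-0.2  -4.71  5.46] T [-0.93 -0.17  0.02] grip 49.7
t 14.80 TCP [556.32 -90.84  77.93] yaw 11.45 tilt [ 0.0005 -0.0006] castxy [ 1.04 44.02] F castx,y,z [-0.55 -7.06  5.04] T [-1.13 -0.11  0.01] grip 49.7
t 15.10 TCP [556.32 -90.69  77.97] yaw 11.45 tilt [ 0.0007 -0.0008] castxy [ 1.07 44.17] F castx,y,z [-0.42 -6.99  4.9 ] T [-1.33 -0.2   0.  ] grip 49.7
```

```bash
python3 -m creep '[-0.08,0.4,0,0,1,0,0,0,0,1,0,0,0,0,1]' >/dev/null;python3 st.py; python3 -m creep '[-0.08,0.4,0,0,1,0,0,0,0,1,0,0,0,0,1]' >/dev/null;python3 st.py
```

```text
t 15.40 TCP [556.27 -90.49  77.97] yaw 11.45 tilt [ 0.0007 -0.0011] castxy [ 1.06 44.37] F castx,y,z [-1.   -8.11  4.51] T [-1.54 -0.22  0.01] grip 49.6
t 15.70 TCP [556.2  -90.27  77.97] yaw 11.46 tilt [ 0.0008 -0.0013] castxy [ 1.04 44.61] F castx,y,z [-0.48 -9.47  4.59] T [-1.7  -0.16  0.09] grip 49.6
```

```bash
python3 -m creep '[-0.1,0.5,0,0,1,0,0,0,0,1,0,0,0,0,1]' >/dev/null;python3 st.py; python3 -m creep '[0,0,0,0,1,0,0,0,0,1,0,0,0,0,1,0,0,0,0,1,0,0,0,0,1,0,0,0,0,1,0,0,0,0,1]' >/dev/null;python3 st.py
python3 - <<'E'
from h import *
p,W,c=cap('wrist','g2.png'); W=W*1000
a=np.radians(11.45); x=np.array([np.cos(a),np.sin(a)]); y=np.array([-x[1],x[0]]); P=r.sense()['position']*1000
for v in range(224,390,8): print(v,np.round([(W[v,281,:2]-P[:2])@y,W[v,281,2]-P[2]],1),end=' ')
E
```

```text
t 16.00 TCP [556.2  -90.03  78.01] yaw 11.46 tilt [ 0.0011 -0.0017] castxy [ 1.08 44.84] F castx,y,z [ -1.17 -11.36   4.69] T [-2.01 -0.2  -0.01] grip 49.5
t 16.70 TCP [556.17 -90.02  78.  ] yaw 11.46 tilt [ 0.001  -0.0017] castxy [ 1.06 44.85] F castx,y,z [ -1.05 -12.12   3.63] T [-2.03 -0.16 -0.03] grip 49.5
224 [31.6  3.5] 232 [28.2  4.2] 240 [23.6  1.9] 248 [22.4  7.5] 256 [23.3 16.8] 264 [22.9 22.5] 272 [22.9 28.6] 280 [19.8 28.9] 288 [16.9 29.6] 296 [12.7 28.2] 304 [ 9.9 29.1] 312 [ 6.3 28.9] 320 [ 2.  27.9] 328 [-0.8 29. ] 336 [-5.1 28.2] 344 [-7.6 29.7] 352 [-12.   28.9] 360 [-15.6  29.2] 368 [-19.9  28.7] 376 [-24.   28.6] 384 [-75.1 -18.6]
```

```bash
python3 -m creep '[-0.08,0.4,0,0,1,0,0,0,0,1,0,0,0,0,1,0,0,0,0,1,0,0,0,0,1,0,0,0,0,1,0,0,0,0,1,0,0,0,0,1]' >/dev/null;python3 st.py; python3 -m creep '[0.06,-0.3,0,0,1,0.06,-0.3,0,0,1,0,0,0,0,1]' 20 >/dev/null;python3 st.py
```

```text
t 17.55 TCP [556.15 -89.8   78.03] yaw 11.46 tilt [ 0.0012 -0.002 ] castxy [ 1.08 45.07] F castx,y,z [ -1.94 -13.96   4.83] T [-2.26 -0.24  0.03] grip 49.5
t 17.85 TCP [556.21 -90.17  77.98] yaw 11.45 tilt [ 0.001  -0.0015] castxy [ 1.06 44.7 ] F castx,y,z [ -1.1  -10.68   5.22] T [-1.87 -0.13  0.05] grip 49.5
```

```bash
python3 -m creep '[0.06,-0.3,0,0,1,0.06,-0.3,0,0,1,0,0,0,0,1]' 20 >/dev/null;python3 st.py; python3 -m creep '[0,0,0,0,0.86,0,0,0,0,0.84,0,0,0,0,0.82,0,0,0,0,0.8,0,0,0,0,0.75,0,0,0,0,0.7,0,0,0,0,0.65,0,0,0,0,0.65]';python3 st.py
```

```text
t 18.15 TCP [556.26 -90.46  77.96] yaw 11.45 tilt [ 0.0008 -0.0011] castxy [ 1.06 44.41] F castx,y,z [ -0.35 -10.21   3.74] T [-1.54 -0.16  0.01] grip 49.5
time_s: 18.95
position: [0.5559, -0.0897, 0.0778]
eef_rot: [-0.0, 0.633, 0.774, -0.0]
wrist_force: [0.7, 0.6, -0.3]
opening: 0.345
grasp_force: 0.0
t 18.95 TCP [555.94 -89.72  77.77] yaw 11.45 tilt [-0.0001  0.0001] castxy [ 0.89 45.2 ] F castx,y,z [ 0.75  0.43 -0.32] T [ 0.   -0.   -0.02] grip 0.0
```

```bash
python3 -m creep '[0,0,15,0,0.5,0,0,30,0,0.5,0,0,30,0,0.5,0,0,30,0,0.5,0,0,20,0,0.5,0,0,0,0,0.5,0,0,0,0,0.5]';python3 st.py
python3 - <<'E'
from h import *
p,W,c=cap('wrist','r1.png'); np.savez('/tmp/r1.npz',p=p,W=W,K=c[0],R=c[1],t=c[2]); W=W*1000
a=np.radians(11.45); x=np.array([np.cos(a),np.sin(a)]); y=np.array([-x[1],x[0]]); C=np.array([564,-134.2])
X=(W[...,:2]-C)@x; Y=(W[...,:2]-C)@y; Z=W[...,2]
for tag,m in(('top',(Z>103)&(Z<112)&(abs(X)<40)&(abs(Y-42)<40)),('wall',(Z>78)&(Z<86)&(abs(X)<45)&(Y>60)&(Y<85)),('rib',(Z>61.5)&(Z<67)&(abs(X)<40)&(abs(Y+40)<9)),('flat',(Z>47)&(Z<56)&(abs(X)<35)&(abs(Y)<22))):
    q=np.c_[X[m],Y[m]].astype(np.float32)
    if len(q)>10: print(tag,len(q),cv2.minAreaRect(q),np.percentile(q,[1,99],axis=0).round(1),'z',np.median(Z[m]),np.polyfit(q[:,1],Z[m],1))
E
```

```text
time_s: 19.65
position: [0.5559, -0.0897, 0.2033]
eef_rot: [0.0, 0.633, 0.774, 0.0]
wrist_force: [-0.3, 0.5, -0.8]
opening: 0.502
grasp_force: 0.0
t 19.65 TCP [555.91 -89.74 203.32] yaw 11.45 tilt [ 0.0008 -0.0002] castxy [ 0.86 45.18] F castx,y,z [-0.17  0.51 -0.79] T [-0.    0.08 -0.02] grip 0.0
top 1097 ((0.7442383766174316, 41.922847747802734), (11.821783065795898, 48.58856201171875), 0.45945554971694946) [[-4.9 18.1]
 [ 6.6 66. ]] z 107.32568182660394 [-8.41182907e-03  1.07651369e+02]
wall 2053 ((0.2962226867675781, 72.98542022705078), (80.02435302734375, 14.875532150268555), 0.2503215968608856) [[-39.   66. ]
 [ 39.5  80.2]] z 81.33007958285977 [-2.32978184e-02  8.30459160e+01]
rib 961 ((0.3291740417480469, -39.074989318847656), (14.958817481994629, 69.13490295410156), 89.77693176269531) [[-33.8 -46.4]
 [ 34.4 -32. ]] z 62.84604186171154 [-1.29935667e-02  6.23673307e+01]
flat 3000 ((0.00127410888671875, -0.028961181640625), (69.99441528320312, 43.932029724121094), 0.0036470191553235054) [[-34.4 -21.6]
 [ 34.4  21.6]] z 51.43984604733431 [1.17249802e-04 5.14408472e+01]
```

View pics/r1.png

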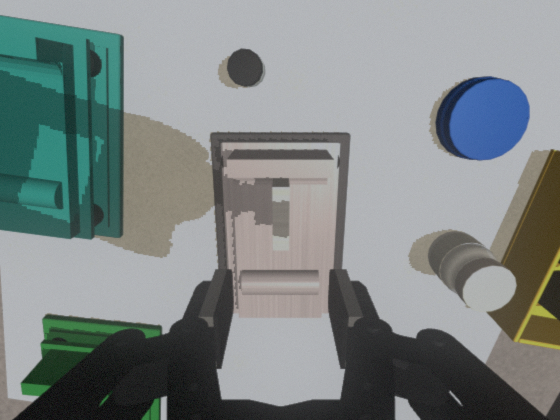

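The corner leaf stands home: its +y end is at 66.1 mm and the wall face at 66 mm. In the picture it stands at (282,210), butted against the wall. Next is arch_13.

```bash
python3 -m creep '[-4.05,19.3,0,-1.45,0.5,-4.05,19.3,0,-1.45,0.5,-4.05,19.3,0,-1.45,0.5,-4.05,19.3,0,-1.45,0.5,-4.05,19.3,0,-1.45,0.5,-4.05,19.3,0,-1.45,0.5,-4.05,19.3,0,-1.45,0.5,-4.05,19.3,0,-1.45,0.5,-4.05,19.3,0,-1.45,0.5,-4.05,19.3,0,-1.45,0.5,-4.05,19.3,0,-1.45,0.5,-4.05,19.3,0,-1.45,0.5,-4.05,19.3,0,-1.45,0.5,0,0,-30,0,0.5,0,0,-30,0,0.5,0,0,-30,0,0.5,0,0,-5,0,0.5,0,0,0,0,0.5,0,0,0,0,0.5]';python3 st.py
```

```text
time_s: 21.6
position: [0.5039, 0.1612, 0.1088]
eef_rot: [0.0, 0.751, 0.66, 0.0]
wrist_force: [0.3, -0.1, -0.5]
opening: 0.5
grasp_force: 0.0
t 21.60 TCP [503.89 161.23 108.8 ] yaw -7.41 tilt [0.0011 0.0002] castxy [ -0.53 301.48] F castx,y,z [ 0.22 -0.19 -0.55] T [ 0.04 -0.01 -0.04] grip 0.0
```

```bash
python3 -m creep '[-0.5,0.3,-20,0,0.5,0,0,-20,0,0.5,0,0,-20,0,0.5,0,0,-12,0,0.5,0,0,0,0,0.5,0,0,0,0,1,0,0,0,0,1,0,0,0,0,1,0,0,0,0,1,0,0,0,0,1,0,0,0,0,1,0,0,0,0,1]' 50; python3 st.py;  python3 -m creep '[0,0,5,0,1,0,0,10,0,1,0,0,20,0,1,0,0,20,0,1,0,0,20,0,1,0,0,20,0,1,0,0,0,0,1,0,0,0,0,1]'
python3 - <<'E'
from h import *
p,W,c=cap('wrist','g3.png'); W=W*1000
s=r.sense();P=s['position']*1000
a=np.radians(-7.4); x=np.array([np.cos(a),np.sin(a)]); y=np.array([-x[1],x[0]])
for v in range(232,390,8): print(v,np.round([(W[v,281,:2]-P[:2])@y,W[v,281,2]-P[2]],1),end=' ')
E
python3 st.py
```

```text
time_s: 22.8
position: [0.5035, 0.1616, 0.0369]
eef_rot: [0.0, 0.751, 0.66, 0.001]
wrist_force: [-0.6, -0.1, 6.5]
opening: 0.132
grasp_force: 49.6
t 22.80 TCP [503.49 161.61  36.95] yaw -7.40 tilt [0.0018 0.0004] castxy [ -0.85 301.93] F castx,y,z [-0.6  -0.02  6.48] T [ 0.02  0.24 -0.02] grip 49.6
time_s: 23.6
position: [0.5027, 0.1614, 0.131]
eef_rot: [0.0, 0.751, 0.66, 0.0]
wrist_force: [-0.1, 0.5, -2.7]
opening: 0.131
grasp_force: 48.8
232 [23.7 -5.9] 240 [24.2  4.1] 248 [23.3 10.3] 256 [23.7 18.5] 264 [23.6 24.9] 272 [23. 30.] 280 [19.5 29.4] 288 [17.  30.7] 296 [13.9 31.1] 304 [10.4 30.8] 312 [ 6.8 30.6] 320 [ 3.2 30.4] 328 [-0.6 30.1] 336 [-4.5 29.7] 344 [-7.3 30.9] 352 [-11.7  30. ] 360 [-15.1  30.5] 368 [-19.1  30.4] 376 [-23.1  30.3] 384 [-185.  -129.2] t 23.65 TCP [502.42 161.36 130.32] yaw -7.40 tilt [-0.0007 -0.0002] castxy [ -1.95 301.9 ] F castx,y,z [ 0.18 -0.15 -2.82] T [-0.    0.01  0.02] grip 48.8
```

```bash
python3 -m creep '[0,0,22,0,1,0,0,23,0,1,4.63,-22.3,0,1.25,1,4.63,-22.3,0,1.25,1,4.63,-22.3,0,1.25,1,4.63,-22.3,0,1.25,1,4.63,-22.3,0,1.25,1,4.63,-22.3,0,1.25,1,4.63,-22.3,0,1.25,1,4.63,-22.3,0,1.25,1,4.63,-22.3,0,1.25,1,4.63,-22.3,0,1.25,1,4.63,-22.3,0,1.25,1,4.63,-22.3,0,1.25,1,4.63,-22.3,0,1.25,1,4.63,-22.3,0,1.25,1,4.63,-22.3,0,1.35,1,0,0,0,0,1,0,0,0,0,1]' >/dev/null; python3 st.py; python3 -m creep '[0,0,-20,0,1,0,0,-20,0,1,0,0,-20,0,1,0,0,-15,0,1,0,0,0,0,1,0,0,0,0,1]' >/dev/null; python3 st.py
```

```text
t 25.55 TCP [ 571.71 -172.88  174.57] yaw 11.38 tilt [-0.0019  0.0009] castxy [ -0.09 -39.44] F castx,y,z [-0.99  0.29 -1.17] T [-0.02 -0.    0.01] grip 48.9
t 26.15 TCP [ 572.41 -172.73  101.04] yaw 11.46 tilt [-0.0001  0.0001] castxy [  0.63 -39.43] F castx,y,z [-0.23 -1.12 -2.01] T [-0.01 -0.01  0.01] grip 48.9
```

```bash
python3 -m creep '[0.07,-0.35,-7,0,1,0,0,-5,0,1,0,0,0,0,1]' >/dev/null; python3 st.py; python3 -m creep '[0,0,-1.2,0,1,0,0,-1.2,0,1,0,0,-1.2,0,1,0,0,-1.2,0,1,0,0,0,0,1]' >/dev/null; python3 st.py; python3 -m creep '[0,0,-1,0,1,0,0,-1,0,1,0,0,-1,0,1,0,0,0,0,1,0,0,0,0,1]' >/dev/null; python3 st.py
```

```text
t 26.45 TCP [ 572.05 -173.3    88.27] yaw 11.44 tilt [-0.0007  0.0003] castxy [  0.16 -39.92] F castx,y,z [-0.52 -0.07 -1.44] T [-0.01  0.01  0.02] grip 48.9
t 26.95 TCP [ 572.31 -173.37   83.85] yaw 11.45 tilt [-0.0002  0.0001] castxy [  0.41 -40.04] F castx,y,z [-0.26  0.28 -1.06] T [-0.   -0.01  0.03] grip 48.9
t 27.45 TCP [ 572.36 -173.4    80.98] yaw 11.45 tilt [-0. -0.] castxy [  0.44 -40.08] F castx,y,z [ 0.27 -0.2  -1.9 ] T [ 0.06 -0.    0.  ] grip 48.9
```

```bash
python3 -m creep '[-0.05,0.25,-0.6,0,1,0,0,-0.6,0,1,0,0,-0.6,0,1,0,0,0,0,1,0,0,0,0,1]' >/dev/null; python3 st.py; python3 -m creep '[0,0,-0.5,0,1,0,0,-0.5,0,1,0,0,0,0,1,0,0,0,0,1]' >/dev/null; python3 st.py; python3 -m creep '[0,0,-0.5,0,1,0,0,0,0,1,0,0,0,0,1]' >/dev/null; python3 st.py; python3 -m creep '[0,0,-0.4,0,1,0,0,0,0,1,0,0,0,0,1]' >/dev/null; python3 st.py
```

```text
t 27.95 TCP [ 572.32 -173.16   79.17] yaw 11.45 tilt [-0. -0.] castxy [  0.45 -39.83] F castx,y,z [-0.06 -0.48 -1.05] T [-0.02  0.02  0.01] grip 48.9
t 28.35 TCP [ 572.29 -173.15   78.16] yaw 11.45 tilt [-0.0001  0.    ] castxy [  0.42 -39.82] F castx,y,z [-0.68 -1.22 -1.42] T [-0.05  0.01 -0.01] grip 48.9
t 28.65 TCP [ 572.31 -173.18   77.73] yaw 11.45 tilt [ 0. -0.] castxy [  0.45 -39.85] F castx,y,z [ 0.   -0.13 -0.42] T [-0.03  0.02  0.01] grip 49.0
t 28.95 TCP [ 572.4  -173.21   77.49] yaw 11.45 tilt [ 0.0002 -0.0001] castxy [  0.52 -39.9 ] F castx,y,z [-0.75  0.52  1.16] T [0.09 0.2  0.  ] grip 49.5
```

```bash
python3 -m creep '[0,0,-0.5,0,1,0,0,0,0,1,0,0,0,0,1]' >/dev/null; python3 st.py; python3 -m creep '[0,0,-0.4,0,1,0,0,0,0,1,0,0,0,0,1]' >/dev/null; python3 st.py
```

```text
t 29.25 TCP [ 572.43 -173.24   77.13] yaw 11.45 tilt [ 0.0003 -0.0002] castxy [  0.55 -39.93] F castx,y,z [-0.33  0.4   4.32] T [0.03 0.38 0.01] grip 50.0
t 29.55 TCP [ 572.45 -173.25   76.92] yaw 11.45 tilt [ 0.0004 -0.0003] castxy [  0.56 -39.94] F castx,y,z [-2.25 -0.02  7.54] T [0.04 0.43 0.04] grip 50.2
```

```bash
python3 -m creep '[0,0,-0.2,0,1,0,0,0,0,1,0,0,0,0,1,0,0,0,0,1,0,0,0,0,1,0,0,0,0,1,0,0,0,0,1,0,0,0,0,1]' >/dev/null; python3 st.py; cat > lv.py <<'E'
from h import *
p,W,c=cap('wrist'); W=W*1000
a=np.radians(11.45); x=np.array([np.cos(a),np.sin(a)]); y=np.array([-x[1],x[0]]); C=np.array([564,-134.2])
X=(W[...,:2]-C)@x; Y=(W[...,:2]-C)@y; Z=W[...,2]
for t,y0 in(('corner',42),('arch',-40)):
    m=(Z>103)&(Z<112)&(abs(X-1)<6)&(abs(Y-y0)<26)
    q=np.c_[X[m],Y[m]].astype(np.float32); print(t,len(q),np.round(np.median(Z[m]),2),np.round(Z[m].mean(),2),np.percentile(q,[1,99],axis=0).round(1).tolist(),'slope',np.round(np.polyfit(Y[m],Z[m],1)[0],4),cv2.minAreaRect(q))
E
python3 lv.py
```

```text
t 30.35 TCP [ 572.46 -173.29   76.81] yaw 11.45 tilt [ 0.0005 -0.0003] castxy [  0.57 -39.99] F castx,y,z [-1.95  0.31  8.07] T [0.05 0.51 0.06] grip 50.4
corner 6393 106.27 106.28 [[-4.9, 18.6], [6.4, 65.5]] slope -0.0015 ((0.8128094673156738, 41.950286865234375), (48.205162048339844, 11.613283157348633), 89.98595428466797)
arch 3317 106.3 106.31 [[-4.8, -63.1], [6.1, -15.8]] slope -0.0058 ((0.9444942474365234, -39.881622314453125), (49.416221618652344, 11.893155097961426), 89.5407485961914)
```

```bash
python3 -m creep '[0,0,0.3,0,1,0,0,0.2,0,1,0,0,0,0,1]' >/dev/null; python3 st.py; python3 -m creep '[0,0,0,0,0.86,0,0,0,0,0.84,0,0,0,0,0.82,0,0,0,0,0.8,0,0,0,0,0.75,0,0,0,0,0.7,0,0,0,0,0.65,0,0,0,0,0.65]' >/dev/null;python3 st.py;python3 -m creep '[0,0,15,0,0.5,0,0,30,0,0.5,0,0,30,0,0.5,0,0,30,0,0.5,0,0,20,0,0.5,0,0,0,0,0.5,0,0,0,0,0.5]'>/dev/null; python3 -m creep '[-2,25,0,0,0.5,-2,25,0,0,0.5,-2,25,0,0,0.5,0,0,0,0,0.5,0,0,0,0,0.5]'; python3 lv.py; python3 - <<'E'
from h import *
p,W,c=cap('wrist','f.png')
E
```

```text
t 30.70 TCP [ 572.46 -173.26   77.08] yaw 11.45 tilt [ 0.0004 -0.0002] castxy [  0.57 -39.96] F castx,y,z [-2.24  0.24  6.52] T [0.06 0.36 0.04] grip 50.1
t 31.50 TCP [ 572.31 -173.15   76.68] yaw 11.45 tilt [ 0. -0.] castxy [  0.45 -39.82] F castx,y,z [-0.17 -0.47 -0.12] T [-0.03 -0.01 -0.  ] grip 0.0
time_s: 32.7
position: [0.566, -0.0979, 0.2009]
eef_rot: [-0.001, 0.633, 0.774, -0.0]
wrist_force: [0.4, -0.0, -0.4]
opening: 0.502
grasp_force: 0.0
corner 1106 107.15 107.12 [[-4.9, 18.9], [6.2, 65.9]] slope -0.0065 ((0.6073660850524902, 42.194358825683594), (48.00511169433594, 11.202035903930664), 89.95121002197266)
arch 849 107.22 107.13 [[-4.9, -63.8], [6.1, -15.8]] slope -0.0107 ((0.5847253799438477, -39.726356506347656), (48.987022399902344, 11.09125804901123), 89.90802764892578)
```

View pics/f.png

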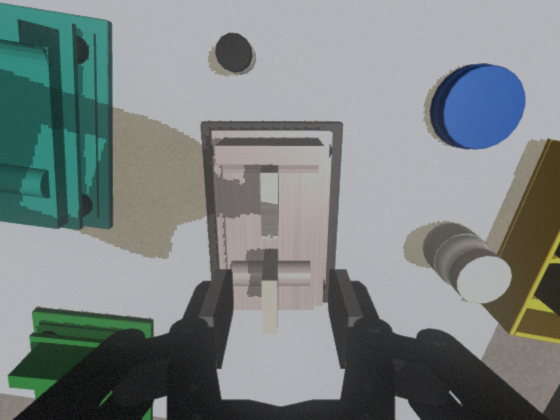

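Both leaves stand square and level: the arch over the rib at (270,285), the corner leaf against the wall at (270,200). Their tops are both at 107.1–107.2 mm, and their origins are 81.9 mm apart. The robot touches nothing, so I'm handing in.

```bash
python3 -c "
from cell import r
print(r.job_done())"
```

```text
the job is handed in; nothing more can be done
None
```

I handed the job in at about 33 s: corner_15 stands home in the fillet and arch_13 home over the rib, each pressed at roughly 10 N (about 14 N at most on the wall) for over half a second, released and standing free; the judge gave no verdict.

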